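# Take the deep cleaning basket off its keeper hooks

## Task

Take the deeper of the two parts-cleaning baskets off its stand: press its handle bar back against the sprung keeper until it clears the hook noses, lift it off, and stand it upright in the middle of the grey drying mat without dropping it. Leave the shallow basket hanging on its own stand.

Things in the scene. Friction and masses are not known exactly. Their poses are not given: they have to be found in the camera images.
- basket_deep: The deeper of two aluminium baskets: open box 80 (x) x 130 (y) x 60 mm high, 0.15 to 0.31 kg, with a rigid steel bail: two upright straps at y = +-66 mm and a square handle bar 10 x 10 mm along y, 136 mm long, its centre 165 mm above the underside (100 mm clear between rim and bar). Origin: centre of the underside, z up. It hangs level, its x axis along its stand's x.
- handle_deep (a point): Centre of the deep basket's handle bar, where to grip it from above, fingers closing along the basket's x. Along the bar there are 66 mm free between the two hook arms. Axes as the basket's.
- stand_deep: Fixed dark steel stand of the deep basket; origin on the bench below the resting bar; x points from its open front back to its uprights, y along the bar. Foot plate 180 x 130 x 6 mm. Two hook arms 10 mm thick at y = +-38 mm come forward through the bail window from uprights (front faces at x = +90 mm, tops 215 mm above the bench).
- seat_deep (a point): Where the bar's centre rests on the hooks, 205 mm above the bench; axes as the stand's. From here: arm top 5 mm below, underside 29 mm below; front of hooks at x = -17 mm. The basket must come at least 70 mm forward (-x) of here before its rear is clear of the arms and it may go up or down freely.
- nose_deep (a point): Middle between the tips of the two hook noses: seat x + 5 mm, 12 mm above the seat. The noses (8 to 16 mm above the seat) reach back over the whole bar, so it cannot go straight up. Pushed back (+x) 15 to 18 mm and held there, the bar clears them and can rise; with its centre 40 to 50 mm above the seat it passes forward over noses and keeper.
- keeper_deep (a joint): Sprung brass keeper of the deep basket's stand: two upright tongues 2 to 3 mm behind the resting bar, hinged 22 mm below the seat, tops 22 mm above it, closing the mouth behind the noses. 0 rad shut; the bar presses it back with 3 to 4 N, about 0.5 rad when the bar clears the noses, stop at 0.9. It springs shut by itself.
- basket_shallow: The shallow basket, alike but only 30 mm deep (handle bar's centre 135 mm above the underside), hanging on a second, identical stand that may be to the left or to the right. To be left alone. Origin: centre of the underside.
- mat_top (a point): Centre of the top of the ribbed grey drying mat (fixed, 160 (x) x 180 (y) mm, 4 mm thick), lying on the bench between the two stands and nearer the robot. Axes along its sides, z up.

How it is judged (in metres and radians):
On the way, in this order (a step that is already met when the one before it is completed fails the run):
1. the bar of the deep basket, still on its hooks, is pressed back and holds the keeper open (value of joint keeper_deep above 0.25 rad and x of handle_deep in the frame of seat_deep above 0.008 m and z of handle_deep in the frame of seat_deep below 0.025 m), for 0.1 s.
2. the bar is off the hooks, above the noses (z of handle_deep in the frame of seat_deep above 0.026 m), for 0.1 s.
At the end, for the whole second after the job is handed in: The deep basket stands upright (within 6 degrees) and at rest on the mat, its centre within 35 mm of the mat's centre; its stand's keeper has sprung shut; the shallow basket still hangs where it was (within 20 mm) (horizontal distance between basket_deep and mat_top below 0.035 m and z of basket_deep in the frame of mat_top below 0.005 m and angle between basket_deep's own z axis and vertical below 0.1 rad and linear speed of basket_deep below 0.02 m/s and value of joint keeper_deep below 0.1 rad and distance of basket_shallow from where it was at the start of the episode below 0.02 m); the robot touches nothing.
It fails at once if the deep basket is let go more than 20 mm above the mat (distance of basket_deep from where it was at the start of the episode above 0.08 m and z of basket_deep in the frame of mat_top above 0.02 m and contact force between the fingers and basket_deep below 0.2 N).
It fails at once if the shallow basket is knocked (moved more than 40 mm) (distance of basket_shallow from where it was at the start of the episode above 0.04 m).
It also fails if it takes over 45 s, if anything falls off the work surface, if the arm or the gripper's body presses on something with over 40 N, if the wrist force passes 120 N, or if a joint passes its speed limit or range.

## Robot

A 6-joint arm with a two-finger parallel gripper is mounted at the origin on a cart in front of the work surface, level with it; the furniture and walls round the work are solid. World frame = base frame: x ahead of the robot, y to its left, z up, the work surface at z = 0. Lengths are in m, angles in degrees, forces in N, time in s.
With the tool pointing down it reaches from about 0.25 to 0.725 m from the base axis. Payload 9.7 kg.
Tool frame: the origin (TCP) lies at the very end of the fingers, on their centre line; the grasp point (between the pads) lies 19 mm behind it (bot.grip_point_offset is the distance from the TCP to the grasp point, in m); y points along the fingers, x is the direction in which the jaws open and shut, and the axes are right-handed (so a half turn about y gives the same grasp; the last joint's range is limited). The gripper opens to 85 mm and grips with 20 to 120 N. Pads are 22 mm wide; open, the fingers measure 114 mm over their backs; the gripper's body (76 mm by 85 mm) begins 54 mm behind the grasp point. The pads swing forward as they close: fully open they stand 13 mm farther back than shut.
Start: joints at [-70.588, 4.979, 10.078, 95.1, 0, 90], TCP at [0.183, -0.519, 0.231] pointing down, gripper open.
Joint ranges: [-179.16, 179.16], [-48.56, 103.87], [-65.8, 70.77], [-126.05, 130.52], [-82.76, 87.17], [-180, 180]. Speed limits (degrees/s): [127.2, 127.2, 147.25, 180, 180, 180].

## Interface

Orientations are given as [roll, pitch, yaw] about the fixed x, y, z axes, in that order (R = Rz(yaw) Ry(pitch) Rx(roll)).
In Python, from workcell import bot gives the robot as it stands.
- The arm moves only by the shell command python3 -m inch 'ROWS' [FORCE]. ROWS is JSON, a list of rows, each a list of 3 entries, a list of its own where there are three numbers: the shift along the tool's x, y, z in mm, then the turn, a rotation vector about the tool's x, y, z in rad, then the finger opening in mm, from 0 to 85.4. In form: [[[x, y, z], [ax, ay, az], grip], ...]. A call has 1 to 20 rows; each row is the pose to reach, as a shift and turn from the pose measured when the call began, along the tool's axes at that moment; what a row does not reach only later rows make up. A row lasts 1/10 s, in which the tool goes at most 50 mm and 8.59 degrees, less where a joint would pass 70% of its speed; a pose out of reach is approached as far as the arm can. A call with a gripper value outside its range is refused whole. The fingers move at their own pace and stop on an object; FORCE is the grip in N (left out, the last holds). Time passes only in rows, so rows that repeat a pose let the fingers close. It gives the time, the measured TCP pose, the force and the opening at its end, in the units of the state.
- bot.get_obs(): the state, without advancing time (a new reading comes with each control period).
- bot.camera(name): name is "scene" or "top" or "wrist"; returns a dict with "frame" (420x560x3 uint8, red, green, blue), "mtx" (3x3 intrinsics, pixels), "k1" (the pictures are not rectified: a ray, as slopes to the right and down, at radius r is drawn at 1 + k1 r^2 times it, then the intrinsics apply), "origin" and "orientation" of the camera in the world. Camera axes: x right, y down, z forward; pixel columns grow to the right and rows downward; lengths in m; the calibration is good to about 2 mm. A picture is of the moment at which its call begins. There is no depth.
- bot.job_done(): hands the job in, once; it reports no verdict.
Trained networks look in a picture, given as the dict that the camera call returned (one of the last four; its "shot" number tells which), for a name from the list of things; names that differ only in an ending like _2 or _b are one class to them, and where a whole thing is asked for, a point or a joint stands for the part that bears it (a point fixed in the world has none). Each returns a list of dicts, best first, with "confidence" (0 to 1); they miss things now and then, are a little off and sometimes report something else, mostly with a low value. They report only what shows in the picture. A call takes as long as a camera call.
- bot.search_frame(picture, name): "box" ([left, top, right, bottom] in pixels, round what is visible of it).
- bot.cut_out(picture, name): "region" (420x560 bool, what is visible of it) and "box" ([left, top, right, bottom] in pixels, round what is visible of it).
The state is a dict: "time": time; "q": joint angles; "qd": joint speeds; "joint_efforts": joint torques, N m; "ee_pos": TCP position; "tcp_rot": TCP orientation; "wrist_force": force on the tool from outside, world axes, zero at the start; "torque": the same for the moment, N m; "opening": finger opening in m.
Only numpy, scipy, OpenCV 4.12 (cv2) and the standard library are available. Lean on these libraries where they do the work, as an engineer would, in place of code of your own. Each camera call takes 0.05 s, during which the arm holds its last target. There are 200 camera calls.

## Working session

There is one attempt and no reset: what is moved stays moved. The work goes in short steps, Python scripts to look and compute and a shell command to move; the robot and the scene stay as the last step left them, time stands still between calls to the robot, and variables do not carry over. Pictures are saved under pics/ and viewed, about 8 in all and at most 12, crops included, and the job is handed in when it is done.

```bash
mkdir -p pics; ls; cat > h.py <<'E'
import numpy as np, cv2
from scipy.spatial.transform import Rotation as Rn
from workcell import bot
def Rof(o):
    o=np.array(o,float)
    return o if o.shape==(3,3) else Rn.from_euler('xyz',o,degrees=True).as_matrix()
def ray(c,uv):
    d=np.linalg.inv(c["mtx"])@np.array([uv[0],uv[1],1.]); s=d[:2]; r0=np.linalg.norm(s); r=r0
    for _ in range(30): r=r0/(1+c["k1"]*r*r)
    s=s*(r/r0 if r0>0 else 1)
    return np.array(c["origin"]),Rof(c["orientation"])@np.array([s[0],s[1],1.])
def at_z(c,uv,z):
    o,d=ray(c,uv); return o+d*(z-o[2])/d[2]
def proj(c,P):
    p=Rof(c["orientation"]).T@(np.array(P,float)-np.array(c["origin"])); s=p[:2]/p[2]; s=s*(1+c["k1"]*(s@s))
    return (c["mtx"]@np.array([s[0],s[1],1]))[:2]
def save(c,n,crop=None,f=1):
    im=cv2.cvtColor(c["frame"],cv2.COLOR_RGB2BGR)
    if crop: im=im[crop[1]:crop[3],crop[0]:crop[2]]
    cv2.imwrite("pics/"+n,cv2.resize(im,None,fx=f,fy=f,interpolation=cv2.INTER_CUBIC))
E
python3 - <<'E'
from h import *
print(bot.get_obs())
for n in ("scene","top"):
    c=bot.camera(n); save(c,n+"0.png"); print(n,c["origin"],c["orientation"],c["mtx"],c["k1"])
    for t in ("basket_deep","basket_shallow","stand_deep","keeper_deep","handle_deep","mat_top"):
        try: print(t,[(np.round(x["box"]).tolist(),round(x["confidence"],2)) for x in bot.search_frame(c,t)])
        except Exception as e: print(t,e)
E
python3 -c "
import cv2,numpy as np
cv2.imwrite('pics/a.png',np.hstack([cv2.imread('pics/scene0.png'),cv2.imread('pics/top0.png')])[:, :])"
```

```text
pics
{'time': 0.0, 'q': array([-7.05897194e+01,  5.01070751e+00,  1.00349562e+01,  9.51005002e+01,
       -4.47560388e-04,  8.99990971e+01]), 'qd': array([-0.02832371, -0.02824145,  0.01890424,  0.03172421,  0.05965336,
       -0.04224954]), 'joint_efforts': array([ 6.90247271e-04, -5.20397723e+01,  4.64793169e+01,  1.65700726e-02,
        1.02415851e-05,  1.30450258e-05]), 'ee_pos': array([ 0.18270187, -0.5185198 ,  0.23059134]), 'tcp_rot': array([-9.00004464e+01,  7.62515226e-02, -7.05888164e+01]), 'wrist_force': array([ 0.84357868, -0.23989131, -0.15966291]), 'torque': array([ 0.00185808, -0.01866527, -0.0093984 ]), 'opening': 0.08546468156310913}
scene [-0.08533272  0.67157633  0.70511108] [-123.74039056   -0.73862805 -131.8415426 ] [[392.72071352   0.         277.20312959]
 [  0.         392.72071352 214.71026222]
 [  0.           0.           1.        ]] -0.07254017704577591
basket_deep [([156.0, 218.0, 222.0, 313.0], 0.79)]
basket_shallow [([315.0, 159.0, 364.0, 218.0], 0.68)]
stand_deep [([136.0, 207.0, 230.0, 328.0], 0.66)]
keeper_deep [([160.0, 216.0, 195.0, 235.0], 0.63)]
handle_deep [([153.0, 218.0, 222.0, 315.0], 0.58)]
mat_top [([251.0, 244.0, 339.0, 305.0], 0.9)]
top [0.35486008 0.07886356 1.27481331] [-170.89881794   -0.49057862  -88.32259272] [[500.45149417   0.         279.46055742]
 [  0.         500.45149417 210.83921014]
 [  0.           0.           1.        ]] 0.014788916418895176
basket_deep [([113.0, 182.0, 186.0, 226.0], 0.7)]
basket_shallow [([340.0, 196.0, 413.0, 238.0], 0.88), ([228.0, 212.0, 306.0, 282.0], 0.53)]
stand_deep [([122.0, 151.0, 190.0, 241.0], 0.69)]
keeper_deep []
handle_deep [([112.0, 185.0, 191.0, 227.0], 0.81)]
mat_top [([230.0, 212.0, 302.0, 282.0], 0.61)]
```

View pics/scene0.png

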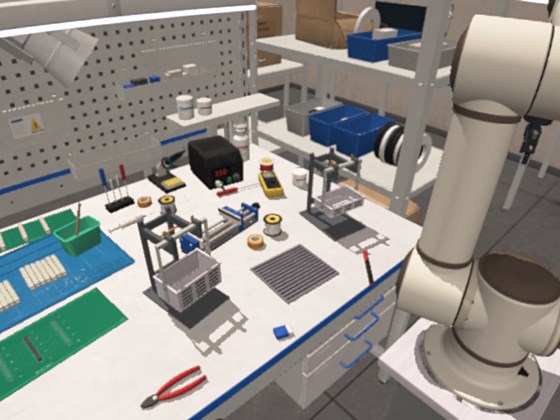

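View pics/top0.png

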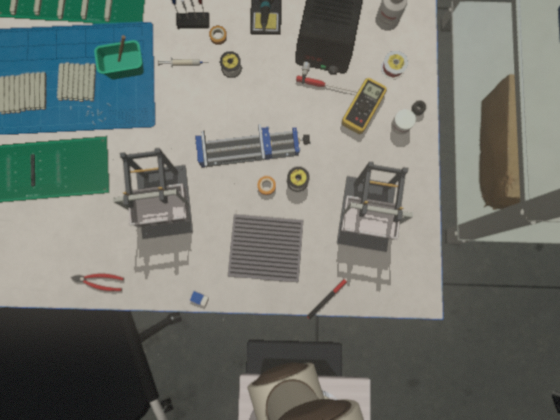

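The scene view shows the deep basket hanging on the left stand at about (188,275), the shallow one on the right at (338,200), and the mat at (294,273). The top view agrees: deep bar near (155,195), mat centre near (266,247). Next I'll enlarge the deep stand.

```bash
python3 - <<'E'
from h import *
c=bot.camera("top"); save(c,"t1.png",(100,140,210,245),7)
for t,z in (("mat_top",.004),):
    for x in bot.cut_out(c,t)[:2]:
        m=x["region"].astype(np.uint8); r=cv2.minAreaRect(cv2.findNonZero(m)); print(t,x["confidence"],r, at_z(c,r[0],z),[np.round(at_z(c,p,z),3) for p in cv2.boxPoints(r)])
E
```

```text
mat_top 0.57 ((265.2611083984375, 247.18179321289062), (71.06226348876953, 63.06987762451172), 4.864514350891113) [0.46407315 0.107279   0.004     ] [array([0.39 , 0.201, 0.004]), array([0.55 , 0.194, 0.004]), array([0.54 , 0.012, 0.004]), array([0.38 , 0.022, 0.004])]
```

View pics/t1.png

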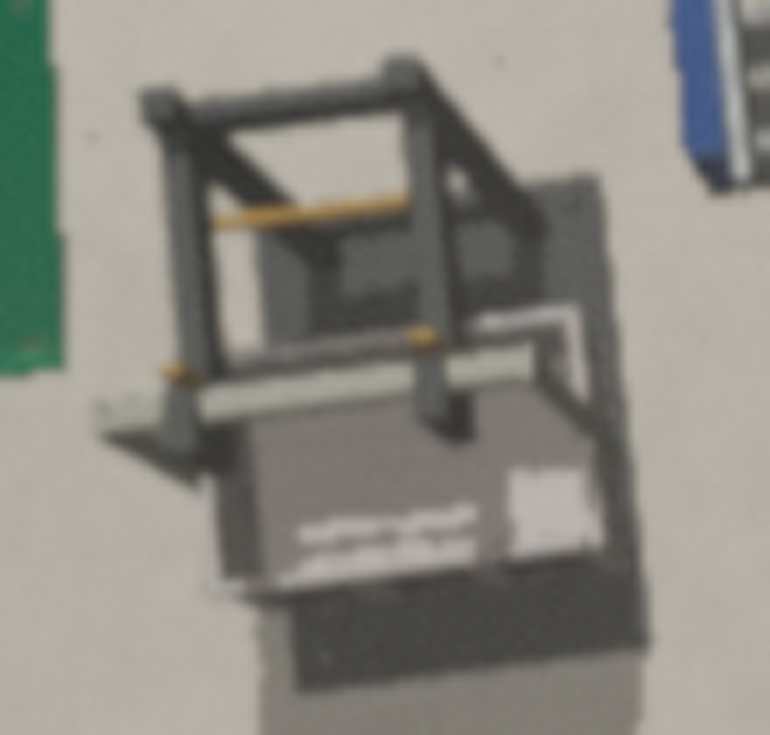

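The crop shows the bar from about (97,415) to (537,362) in crop pixels. It passes over both hook arms, with the brass keeper tips just behind it.

```bash
python3 - <<'E'
from h import *
c=bot.camera("top")
f=lambda u,v:(u/7+100-.43,v/7+140-.43)
a,b=at_z(c,f(97,415),.21),at_z(c,f(537,360),.21)
m=(a+b)/2; d=a-b; yaw=np.degrees(np.arctan2(d[1],d[0]))-90
print(a,b,np.linalg.norm(d),m,"stand yaw",yaw, "reach",np.hypot(*m[:2]))
# foot plate corners z=.006
p=[at_z(c,f(*q),.006) for q in((600,180),(650,640),(297,690))]
print(p,np.linalg.norm(p[0]-p[1]),np.linalg.norm(p[1]-p[2]),np.degrees(np.arctan2(*(p[0]-p[1])[[1,0]])))
print("plate-front-mid",(p[1]+p[2])/2)
cw=bot.camera("wrist"); o=bot.get_obs()
R=Rof(o["tcp_rot"]); print("wrist cam in tool",R.T@(np.array(cw["origin"])-o["ee_pos"]),R.T@Rof(cw["orientation"]),cw["mtx"][0,0])
print(R)
E
```

```text
[0.54080522 0.43290122 0.21      ] [0.56224944 0.29912856 0.21      ] 0.13548055216296787 [0.55152733 0.36601489 0.21      ] stand yaw 9.107228695054161 reach 0.6619284642981764
[array([0.67074334, 0.3221937 , 0.006     ]), array([0.49960141, 0.29394865, 0.006     ]), array([0.47756293, 0.42043798, 0.006     ])] 0.17345703768860954 0.12839487994020002 9.371546445936662
plate-front-mid [0.48858217 0.35719331 0.006     ]
wrist cam in tool [ 0.00116994 -0.14174417  0.08198193] [[ 9.99999932e-01  3.69693595e-04 -1.00799297e-05]
 [ 1.27224127e-04 -3.18286279e-01  9.47994635e-01]
 [ 3.47259242e-04 -9.47994572e-01 -3.18286304e-01]] 331.3767892755528
[[ 3.32377613e-01  5.54482172e-05  9.43146393e-01]
 [-9.43146392e-01 -5.37092997e-05  3.32377616e-01]
 [ 6.90854785e-05 -9.99999997e-01  3.44440172e-05]]
```

```bash
cat >> h.py <<'E'
def rel(P,yaw):
    "shift mm + turn in tool axes to TCP at P, tool down, jaws at yaw deg"
    o=bot.get_obs(); R=Rof(o["tcp_rot"]); y=np.radians(yaw); c,s=np.cos(y),np.sin(y)
    T=np.array([[c,0,-s],[s,0,c],[0,-1,0]])
    print("shift",np.round(1e3*R.T@(np.array(P)-o["ee_pos"]),1),"turn",np.round(Rn.from_matrix(R.T@T).as_rotvec(),4), "t",o["time"],"pos",np.round(o["ee_pos"],4),"F",np.round(o["wrist_force"],1),"open",o["opening"])
E
python3 - <<'E'
from h import *
rel((.5515,.366,.33),9.2)
E
```

```text
shift [-711.9  -98.7  641.8] turn [ 0.0000e+00 -1.3925e+00  1.0000e-04] t 0.9 pos [ 0.1828 -0.5187  0.2313] F [-0.8  0.1  0. ] open 0.08514474494336385
```

```bash
python3 -m inch '[[[0,-50,0],[0,0,0],85],[[0,-99,0],[0,0,0],85],[[-36,-99,32],[0,-0.1,0],85],[[-72,-99,64],[0,-0.2,0],80],[[-108,-99,97],[0,-0.3,0],70],[[-144,-99,130],[0,-0.4,0],60],[[-180,-99,162],[0,-0.5,0],50],[[-216,-99,194],[0,-0.6,0],45],[[-252,-99,227],[0,-0.7,0],45],[[-288,-99,260],[0,-0.8,0],45],[[-324,-99,292],[0,-0.9,0],45],[[-360,-99,325],[0,-1.0,0],45],[[-396,-99,357],[0,-1.1,0],45],[[-432,-99,390],[0,-1.2,0],45],[[-468,-99,422],[0,-1.3,0],45],[[-504,-99,454],[0,-1.3925,0],45],[[-540,-99,487],[0,-1.3925,0],45],[[-576,-99,519],[0,-1.3925,0],45],[[-612,-99,552],[0,-1.3925,0],45],[[-648,-99,584],[0,-1.3925,0],45]]' 60
python3 - <<'E'
from h import *
rel((.5515,.366,.33),9.2)
E
```

```text
time: 2.9
ee_pos: [0.5186, 0.2886, 0.3302]
tcp_rot: [-90.0, -0.0, 9.2]
wrist_force: [0.5, -0.9, 0.4]
opening: 0.0451
shift [44.9  0.2 71.1] turn [-0.      0.0002  0.0004] t 2.9 pos [0.5186 0.2886 0.3302] F [ 0.5 -0.9  0.4] open 0.04507630310069255
```

```bash
python3 -m inch '[[[22,0,35],[0,0,0],45],[[45,0,71],[0,0,0],45],[[45,0,71],[0,0,0],45]]'
python3 - <<'E'
from h import *
rel((.5515,.366,.186),9.2)
c=bot.camera("wrist"); save(c,"w1.png",None,1.4)
for y in(-.068,0,.068):
    s,k=np.sin(np.radians(9.2)),np.cos(np.radians(9.2)); print(y,[1.4*proj(c,(.5515-s*y+k*dx,.366+k*y+s*dx,.21)) for dx in (-.005,.005)])
for x in bot.search_frame(c,"handle_deep"): print(x)
E
```

```text
time: 3.2
ee_pos: [0.5535, 0.3708, 0.324]
tcp_rot: [-90.1, 0.3, 9.4]
wrist_force: [-0.6, -0.5, -1.8]
opening: 0.0452
shift [ -1.9 138.   -4.2] turn [ 0.0021  0.0034 -0.0059] t 3.2 pos [0.5535 0.3708 0.324 ] F [-0.6 -0.5 -1.8] open 0.04515212743781682
-0.068 [array([377.00374406, 399.15169684]), array([392.92340929, 399.25331256])]
0 [array([376.44999193, 296.48476685]), array([393.66003138, 296.57789372])]
0.068 [array([375.80786935, 175.79276072]), array([394.52297675, 175.87253579])]
{'box': [239.1, 115.0, 314.5, 286.9], 'confidence': 0.78}
```

View pics/w1.png

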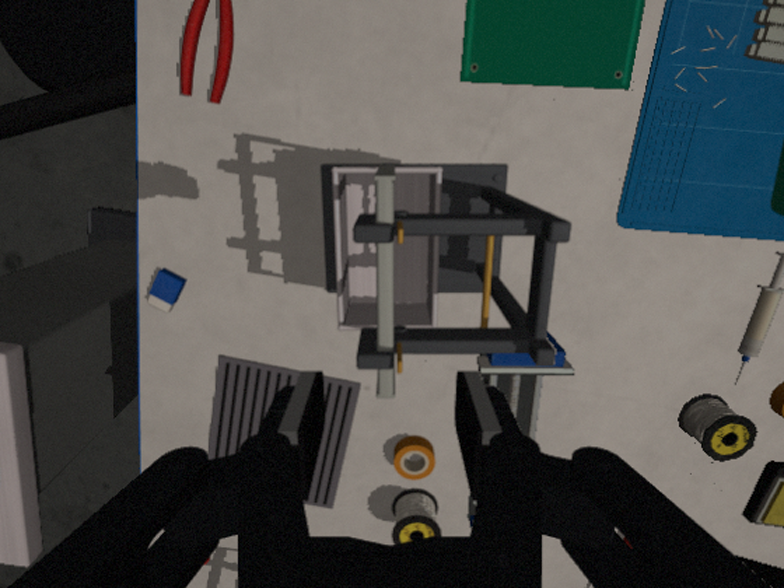

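The wrist view shows the bar at x 377–394, y 168–397. That is within about 1 px across the bar and 3 mm along it of the projected estimate, and the jaws straddle it. I'm going down.

```bash
python3 -m inch '[[[-2,35,-2],[0.002,0.003,-0.006],45],[[-2,70,-2],[0.002,0.003,-0.006],45],[[-2,95,-2],[0.002,0.003,-0.006],45],[[-2,115,-2],[0.002,0.003,-0.006],45],[[-2,130,-2],[0.002,0.003,-0.006],45],[[-2,138,-2],[0.002,0.003,-0.006],45],[[-2,138,-2],[0.002,0.003,-0.006],45]]'
python3 - <<'E'
from h import *
rel((.5515,.366,.186),9.2)
E
```

```text
time: 4.0
ee_pos: [0.5496, 0.3634, 0.1904]
tcp_rot: [-90.0, -0.2, 9.1]
wrist_force: [-0.5, -0.2, -0.4]
opening: 0.0448
shift [2.3 4.4 2.3] turn [-0.0006 -0.0022  0.0037] t 4.0 pos [0.5496 0.3634 0.1904] F [-0.5 -0.2 -0.4] open 0.044770435172633044
```

```bash
python3 -m inch '[[[2,4,3],[0,-0.002,0.004],45],[[2,4,3],[0,-0.002,0.004],25],[[2,4,3],[0,-0.002,0.004],15],[[2,4,3],[0,-0.002,0.004],5],[[2,4,3],[0,-0.002,0.004],5],[[2,4,3],[0,-0.002,0.004],5],[[2,4,3],[0,-0.002,0.004],5]]' 70
python3 - <<'E'
from h import *
rel((.5515,.366,.186),9.2)
E
```

```text
time: 4.7
ee_pos: [0.5514, 0.3668, 0.187]
tcp_rot: [-89.9, -0.0, 9.2]
wrist_force: [1.3, -0.1, 5.5]
opening: 0.0082
shift [ 0.   1.  -0.8] turn [-0.0011 -0.0003  0.0008] t 4.7 pos [0.5514 0.3668 0.187 ] F [ 1.3 -0.1  5.5] open 0.008213241843605513
```

```bash
python3 -m inch '[[[3,0,0],[0,0,0],5],[[6,0,0],[0,0,0],5],[[9,0,0],[0,0,0],5],[[12,0,0],[0,0,0],5],[[15,0,0],[0,0,0],5],[[17,0,0],[0,0,0],5],[[17,0,0],[0,0,0],5],[[17,0,0],[0,0,0],5],[[17,0,0],[0,0,0],5]]'
python3 - <<'E'
from h import *
rel((.5515+.987*.017,.366+.16*.017,.186),9.2)
c=bot.camera("wrist"); save(c,"w2.png",(180,100,420,320),3)
E
```

```text
time: 5.6
ee_pos: [0.5669, 0.3695, 0.1871]
tcp_rot: [-89.9, 0.1, 9.2]
wrist_force: [-8.2, -1.8, 5.3]
opening: 0.0086
shift [ 1.2  1.1 -1. ] turn [-0.0011  0.0004 -0.0019] t 5.6 pos [0.5669 0.3695 0.1871] F [-8.2 -1.8  5.3] open 0.00861984399513278
```

View pics/w2.png

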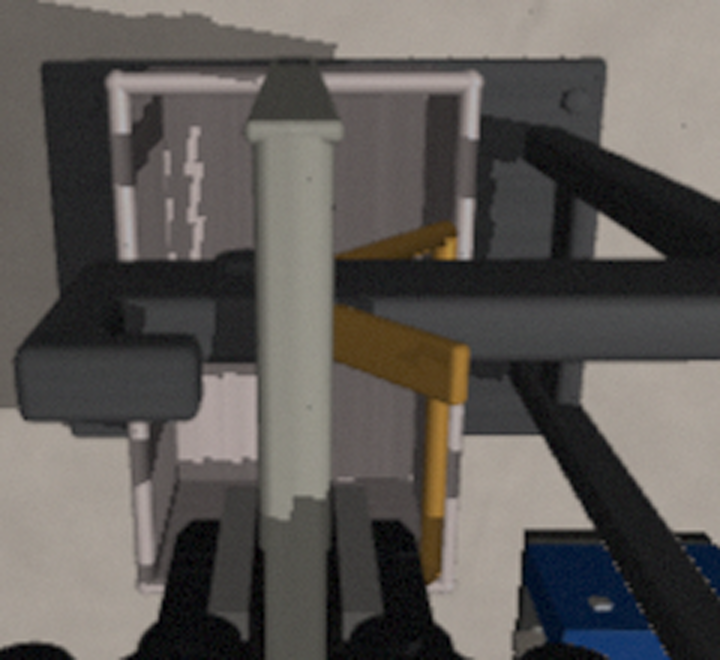

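The pressed bar has clear daylight behind the nose, and the brass keeper is swung well back. Next I lift, then bring it forward.

```bash
python3 -m inch '[[[1,-3,0],[0,0,0],5],[[1,-8,0],[0,0,0],5],[[1,-14,0],[0,0,0],5],[[1,-20,0],[0,0,0],5],[[1,-27,0],[0,0,0],5],[[1,-34,0],[0,0,0],5],[[1,-41,0],[0,0,0],5],[[1,-47,0],[0,0,0],5],[[1,-47,0],[0,0,0],5],[[1,-47,0],[0,0,0],5]]'
python3 - <<'E'
from h import *
rel((.5515-.987*.085,.366-.16*.085,.233),9.2)
c=bot.camera("wrist"); save(c,"w3.png",(180,100,420,320),2.5)
E
```

```text
time: 6.65
ee_pos: [0.5681, 0.3696, 0.2341]
tcp_rot: [-89.9, 0.1, 9.2]
wrist_force: [-0.0, 1.0, -2.7]
opening: 0.0082
shift [-102.     1.2   -0.9] turn [-0.0012  0.0003 -0.0016] t 6.65 pos [0.5681 0.3696 0.2341] F [-0.   1.  -2.7] open 0.008234400836191681
```

View pics/w3.png

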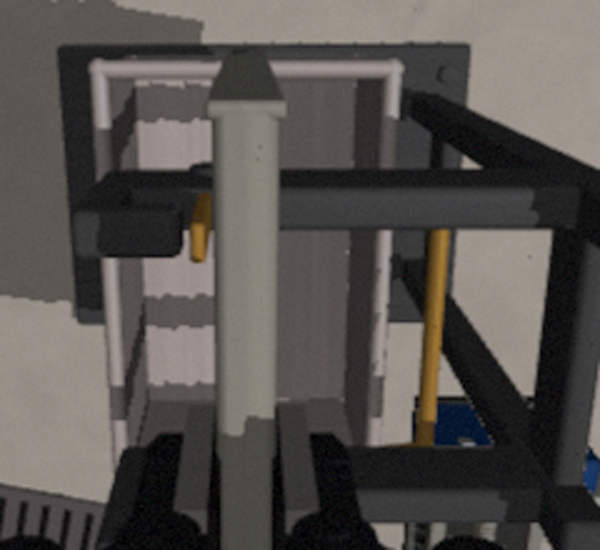

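The bar is above the noses, the keeper is shut, and the load is 2.7 N. I'm bringing it forward.

```bash
python3 -m inch '[[[-6,0,0],[0,0,0],5],[[-16,0,0],[0,0,0],5],[[-28,0,0],[0,0,0],5],[[-41,0,0],[0,0,0],5],[[-54,0,0],[0,0,0],5],[[-67,0,0],[0,0,0],5],[[-80,0,0],[0,0,0],5],[[-92,0,0],[0,0,0],5],[[-102,0,0],[0,0,0],5],[[-110,0,0],[0,0,0],5],[[-115,0,0],[0,0,0],5],[[-115,0,0],[0,0,0],5]]'
python3 - <<'E'
from h import *
rel((.464,.107,.200),0)
c=bot.camera("wrist"); save(c,"w4.png")
for x in bot.cut_out(c,"mat_top")[:2]:
    r=cv2.minAreaRect(cv2.findNonZero(x["region"].astype(np.uint8))); print(x["confidence"],x["box"],[np.round(at_z(c,p,.004),3) for p in cv2.boxPoints(r)],at_z(c,r[0],.004))
E
```

```text
time: 7.9
ee_pos: [0.4541, 0.3511, 0.2342]
tcp_rot: [-89.9, 0.1, 9.2]
wrist_force: [1.5, -0.2, -2.9]
opening: 0.0083
shift [ -29.3   34.  -242.6] turn [-0.001   0.1612 -0.002 ] t 7.9 pos [0.4541 0.3511 0.2342] F [ 1.5 -0.2 -2.9] open 0.008303663518799341
0.66 [205.6, 280.1, 328.8, 387.7] [array([0.379, 0.055, 0.004]), array([0.39 , 0.203, 0.004]), array([0.548, 0.193, 0.004]), array([0.554, 0.04 , 0.004])] [0.46680859 0.12664632 0.004     ]
```

View pics/w4.png

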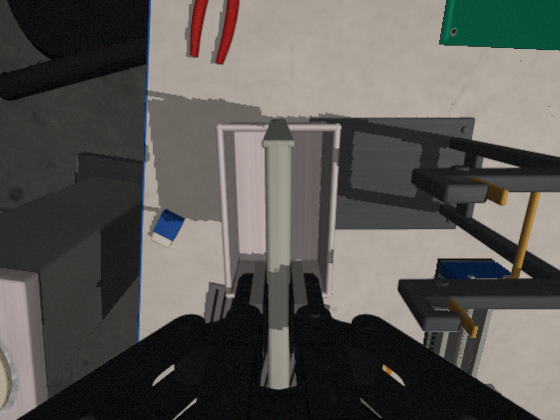

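The basket is clear of the hooks, held level, with both keeper tongues shut. The mat's visible corners agree with the top-view estimate. Now I carry it over the mat.

```bash
python3 -m inch '[[[-1,0,-10],[0,0.01,0],5],[[-4,0,-30],[0,0.03,0],5],[[-7,0,-55],[0,0.05,0],5],[[-10,0,-82],[0,0.07,0],5],[[-13,0,-110],[0,0.09,0],5],[[-17,0,-138],[0,0.11,0],5],[[-20,5,-166],[0,0.13,0],5],[[-23,12,-192],[0,0.15,0],5],[[-26,20,-214],[0,0.17,0],5],[[-28,27,-230],[0,0.19,0],5],[[-29,32,-239],[0,0.2,0],5],[[-29,34,-242],[0,0.2,0],5],[[-29,34,-242],[0,0.2,0],5],[[-29,34,-242],[0,0.2,0],5]]'
python3 - <<'E'
from h import *
rel((.465,.108,.151),-2.5)
c=bot.camera("scene"); save(c,"s5.png",(210,120,410,330),3)
E
```

```text
time: 9.4
ee_pos: [0.4649, 0.1082, 0.2]
tcp_rot: [-89.9, 0.1, -2.2]
wrist_force: [-0.5, 0.1, -3.2]
opening: 0.0084
shift [ 0.2 49.  -0.2] turn [-0.0009  0.0051 -0.0018] t 9.4 pos [0.4649 0.1082 0.2   ] F [-0.5  0.1 -3.2] open 0.00837446046541317
```

View pics/s5.png

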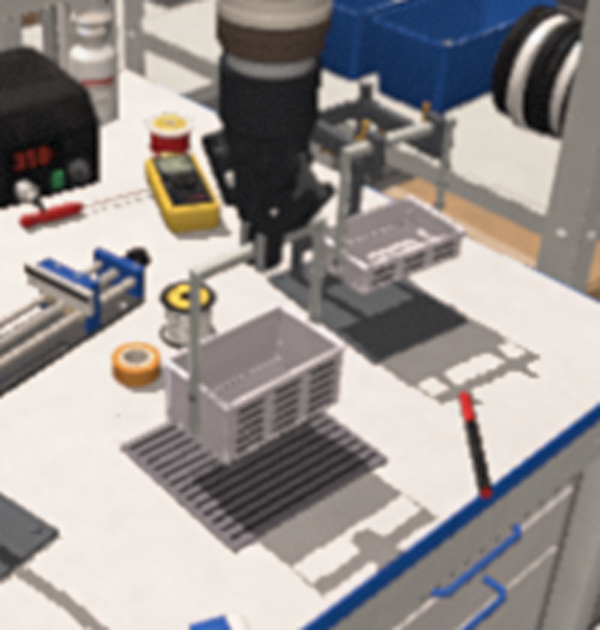

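The basket hangs upright about 50 mm above the mat centre, and the shallow basket is still on its stand. I'm lowering it.

```bash
python3 -m inch '[[[0,8,0],[0,0,0],5],[[0,16,0],[0,0,0],5],[[0,24,0],[0,0,0],5],[[0,32,0],[0,0,0],5],[[0,38,0],[0,0,0],5],[[0,43,0],[0,0,0],5],[[0,46,0],[0,0,0],5],[[0,48,0],[0,0,0],5],[[0,49,0],[0,0,0],5],[[0,49,0],[0,0,0],5]]'
```

```text
time: 10.45
ee_pos: [0.4649, 0.1084, 0.1513]
tcp_rot: [-89.9, 0.1, -2.2]
wrist_force: [-0.2, 0.7, -1.6]
opening: 0.0086
```

```bash
python3 -m inch '[[[0,1,0],[0,0,0],5],[[0,1,0],[0,0,0],5],[[0,1,0],[0,0,0],5]]'
```

```text
time: 10.75
ee_pos: [0.4652, 0.1084, 0.1511]
tcp_rot: [-89.9, 0.0, -2.2]
wrist_force: [-2.7, -1.2, 5.9]
opening: 0.0085
```

Contact is firm (5.9 N upward), so I release slowly and retreat straight up.

```bash
python3 -m inch '[[[0,0,0],[0,0,0],14],[[0,0,0],[0,0,0],24],[[0,0,0],[0,0,0],36],[[0,0,0],[0,0,0],45],[[0,0,0],[0,0,0],45],[[0,-15,0],[0,0,0],45],[[0,-40,0],[0,0,0],45],[[0,-75,0],[0,0,0],45],[[0,-115,0],[0,0,0],45],[[0,-150,0],[0,0,0],45],[[0,-150,0],[0,0,0],45]]'
python3 - <<'E'
from h import *
c=bot.camera("scene"); save(c,"s6.png",(130,120,410,330),2.7)
print(bot.get_obs()["ee_pos"],bot.get_obs()["wrist_force"])
c=bot.camera("wrist"); print(bot.search_frame(c,"handle_deep")[:1], proj(c,(.465,.108,.174)))
E
```

```text
time: 11.85
ee_pos: [0.466, 0.1084, 0.3069]
tcp_rot: [-89.8, -0.4, -2.2]
wrist_force: [0.2, -0.8, -0.6]
opening: 0.045
[0.46589331 0.10837295 0.30434888] [ 0.69464134  0.40405983 -0.66987079]
[] [275.67935931 202.07180887]
```

View pics/s6.png

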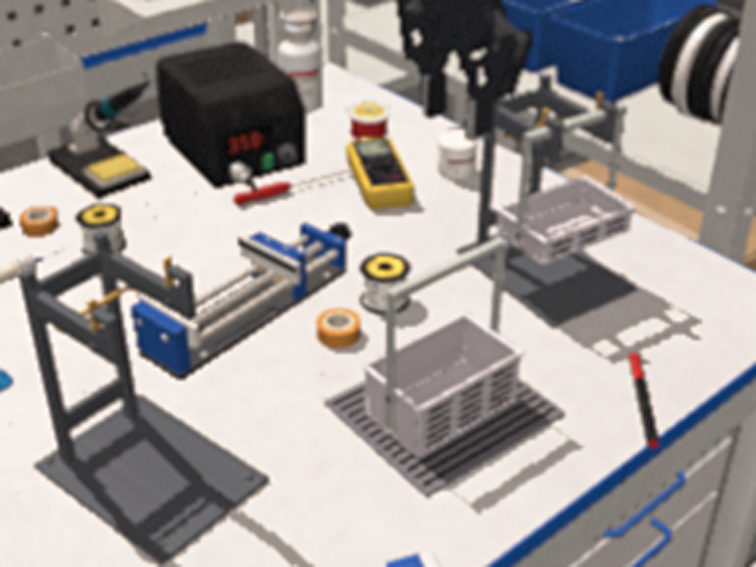

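The basket stands upright in the middle of the mat and the gripper is clear above it. The keeper is upright and the shallow basket is still hanging, so I'm handing in.

```bash
python3 -m inch '[[[0,0,0],[0,0,0],45],[[0,0,0],[0,0,0],45],[[0,0,0],[0,0,0],45]]'; python3 -c "
from workcell import bot
print(bot.job_done())"
```

```text
time: 12.3
ee_pos: [0.465, 0.1082, 0.3006]
tcp_rot: [-89.9, 0.1, -2.2]
wrist_force: [-0.6, 0.4, -0.8]
opening: 0.0449
the job is handed in; nothing more can be done
None
```

The deep basket now stands upright in the middle of the drying mat, and the job was handed in at about 12 s. I pressed its bar back about 16 mm to open the keeper, lifted it 47 mm over the noses and brought it 115 mm forward. I then carried it to the mat, set it down until I felt contact, and only then let go.

- **Final picture:** the basket is upright on the mat, the keeper is shut and the shallow basket is still on its stand. The gripper is clear above, with wrist force near zero.
- **Position:** I released it at (0.465, 0.108), which is where I measured the mat's centre to within about 2 mm. I did not re-measure the basket itself afterwards.
- **Checks that failed or disagreed:**
  - The network found no handle in the last wrist picture, so that check gave nothing.
  - The fingers read 8.2–8.6 mm open on the 10 mm bar, but the grip held throughout.

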